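Put the two candle stands together

ROBOT

A 6-joint arm with a two-finger parallel gripper is mounted at the origin on the work surface. World frame = base frame: x ahead of the robot, y to its left, z up, the work surface at z = 0. Lengths are in m, angles in rad, forces in N, time in s.
With the tool pointing down it reaches from about 0.3 to 0.875 m from the base axis. Payload 6.4 kg.
Tool frame: the origin (TCP) lies midway between the tips of the shut fingers; the grasp point (between the pads) lies 19 mm behind it; z points along the fingers, y is the line along which they close (so a half turn about z gives the same grasp; the last joint's range is limited). The gripper opens to 85 mm and grips with 20 to 120 N. Pads are 22 mm wide; open, the fingers measure 114 mm over their backs; the gripper's body (76 mm by 85 mm) begins 54 mm behind the grasp point. The pads swing forward as they close: fully open they stand 13 mm farther back than shut.
Start: joints at [0.964, 0.181, 1.607, -0, 1.354, -0.206], TCP at [0.224, 0.529, 0.21] pointing down, gripper open.
Joint ranges: [-2.99, 2.99], [-0.89, 2.07], [0.3, 2.58], [-1.14, 4.28], [0, 2.63], [-3.12, 3.12]. Speed limits (rad/s): [2.57, 2.57, 3.01, 3.14, 3.14, 3.14].

INTERFACE

Orientations are given as a unit quaternion [w, x, y, z].
In Python, from bench import status, camera, ctrl gives the robot as it stands. The module is installed in compiled form; this text tells all that it offers.
- The arm moves only by the shell command python3 -m handwheel 'ROWS'. ROWS is JSON, a list that holds one entry, the list of rows, each a list of 7 numbers: the opening, from -1 (shut) to 1 (fully open), then the shift along the tool's x, y, z in cm, then the turn, a rotation vector about the tool's x, y, z in degrees. A call has 1 to 10 rows; each row is the pose to reach, as a shift and turn from the pose commanded when the call began, along the tool's axes at that moment; what a row does not reach only later rows make up. A row lasts 1/8 s, in which the tool goes at most 62.5 mm and 10.7 degrees, less where a joint would pass 70% of its speed; a pose out of reach is approached as far as the arm can. A call with a gripper value outside its range is refused whole. The fingers move at their own pace and stop on an object; the grip force is fixed at half the most. Time passes only in rows, so rows that repeat a pose let the fingers close. It gives the time, the measured TCP pose, the force, the opening and the grip force at its end, in the units of the state.
- status.get_obs(): the state, without advancing time (a new reading comes with each control period).
- camera(name): name is "scene" or "top"; returns a dict with "frame" (420x560x3 uint8, blue, green, red), "depth" (420x560 float32, m along the optical axis (not along the pixel's ray), 0 where there is no reading), "fx", "fy", "cx", "cy" (pixels), "dist" ([k1, k2, p1, p2, k3] as OpenCV has them; the pictures are not rectified), "extrinsics" (4x4, takes a point from camera to world coordinates). Camera axes: x right, y down, z forward; pixel columns grow to the right and rows downward; lengths in m; the calibration is good to about 2 mm. A picture is of the moment at which its call begins.
- ctrl.hand_in(): hands the job in; it is judged then, once.
The state is a dict: "time_s": time; "q": joint angles; "dq": joint speeds; "joint_efforts": joint torques, N m; "eef_pos": TCP position; "eef_rot": TCP orientation; "wrist_force": force on the tool from outside, world axes, zero at the start; "torque": the same for the moment, N m; "opening": opening from 0.0 (shut) to 1.0 (fully open); "grasp_force": force on a finger pad.
Only numpy, scipy, OpenCV 4.12 (cv2) and the standard library are available. Lean on these libraries where they do the work, as an engineer would, in place of code of your own. Each camera call takes 0.05 s, during which the arm holds its last target. There are 200 camera calls.

TASK

Put together two candle stands from the loose parts on the bench. On the round foot stack, from the bottom up, the copper tube, the steel dish on the tube, and the candle inside the dish; on the square foot stack the wooden drum and then the white ceramic cup on top of it, mouth up. Each part must stand upright and centred by eye on what is below it; drop nothing and do not tip over the drinks can or the coffee beaker that stand among the parts.

Things in the scene. Friction and masses are not known exactly. Their poses are not given: they have to be found in the camera images.
- round_foot_top (a point): Round foot of the tall stand: dark wooden disc, 110 mm diameter at the bottom, 18 mm high, flat top 100 mm across; fixed to the bench. The point is the centre of its top face, z up.
- square_foot_top (a point): Square foot of the low stand: dark wooden slab 100 x 100 mm, 18 mm high, flat top; fixed to the bench. The point is the centre of its top face, z up, x and y along its edges.
- tube_center (a point): Copper tube, open at both ends, 50 mm outside diameter, 43 mm inside, 60 mm tall. It stands upright on the bench at the start. The point is its centre, half-way up; z is its upright axis, its yaw means nothing.
- dish_center (a point): Steel dish: round, low, straight-sided, open at the top, 62 mm outside diameter, 26 mm high, wall 3 mm (56 mm inside), floor 5 mm thick. It stands upright on the bench at the start. The point is its centre, half-way up; z is its upright axis, its yaw means nothing.
- candle_center (a point): Cream-coloured pillar candle, solid, 40 mm diameter, 50 mm tall, with an 8 mm black wick (soft, of no account) on top. It stands upright on the bench at the start. The point is its centre, half-way up; z is its upright axis, its yaw means nothing.
- drum_center (a point): Solid drum of pale turned wood with two thin darker bands round its side, 56 mm diameter, 40 mm tall. It stands upright on the bench at the start. The point is its centre, half-way up; z is its upright axis, its yaw means nothing.
- cup_center (a point): White ceramic cup without a handle, 56 mm diameter at the foot, 60 mm at the rim, 46 mm tall, wall 4 mm, floor 6 mm thick, mouth up. It stands upright on the bench at the start. The point is its centre, half-way up; z is its upright axis, its yaw means nothing.
- can_center (a point): Closed metal drinks can, orange sides and bare aluminium top, 66 mm diameter, 115 mm tall, standing among the parts; not part of the job, leave it standing. The point is its centre, half-way up.
- beaker_center (a point): Dark brown coffee beaker, 52 mm diameter at the foot, 70 mm at the rim, 90 mm tall, standing among the parts; not part of the job, leave it standing. The point is its centre, half-way up.
Not all that is in view belongs to the job. What is shaped like the part that bears cup_center but purple is not meant. Leave any turquoise look-alike of the part that bears dish_center alone.

How it is judged:
At the end, for the whole second after the job is handed in: Tube on the round foot and drum on the square foot, within 15 mm of centre; dish on tube and cup on drum within 12 mm; candle on the dish floor within 15 mm. Heights right within 4 mm, all five upright within 0.1 rad and at rest (horizontal distance between tube_center and round_foot_top below 0.015 m and z of tube_center in the frame of round_foot_top between 0.026 and 0.034 m and horizontal distance between dish_center and tube_center below 0.012 m and z of dish_center in the frame of tube_center between 0.039 and 0.047 m and horizontal distance between candle_center and dish_center below 0.015 m and z of candle_center in the frame of dish_center between 0.013 and 0.021 m and horizontal distance between drum_center and square_foot_top below 0.015 m and z of drum_center in the frame of square_foot_top between 0.016 and 0.024 m and horizontal distance between cup_center and drum_center below 0.012 m and z of cup_center in the frame of drum_center between 0.039 and 0.047 m and angle between each of tube_center, dish_center, candle_center, drum_center, cup_center's own z axis and vertical below 0.1 rad and linear speed of each of tube, dish, candle, drum, cup below 0.02 m/s); the robot touches nothing.
It fails at once if the drinks can is tipped over (angle between can_center's own z axis and vertical above 0.5 rad).
It fails at once if the coffee beaker is tipped over (angle between beaker_center's own z axis and vertical above 0.5 rad).
It fails at once if a part is dropped (falls free, faster than 0.7 m/s, about a 25 mm drop) ((linear speed of tube above 0.7 m/s and contact force between the fingers and tube below 0.1 N) or (linear speed of dish above 0.7 m/s and contact force between the fingers and dish below 0.1 N) or (linear speed of candle above 0.7 m/s and contact force between the fingers and candle below 0.1 N) or (linear speed of drum above 0.7 m/s and contact force between the fingers and drum below 0.1 N) or (linear speed of cup above 0.7 m/s and contact force between the fingers and cup below 0.1 N)).
It also fails if it takes over 128 s, if anything falls off the work surface, if the arm or the gripper's body presses on something with over 40 N, if the wrist force passes 120 N, or if a joint passes its speed limit or range.

## Working session

There is one attempt and no reset: what is moved stays moved. The work goes in short steps, Python scripts to look and compute and a shell command to move; the robot and the scene stay as the last step left them, time stands still between calls to the robot, and variables do not carry over. Pictures are saved under pics/ and viewed, at most 14 in all, crops included, and the job is handed in when it is done.

```bash
mkdir -p pics
python3 - <<'E'
from bench import status,camera
import cv2,numpy as np
for n in("scene","top"):
    c=camera(n); cv2.imwrite(f"pics/{n}0.png",c["frame"]); np.savez(f"{n}0.npz",**c)
    print(n,c["fx"],c["fy"],c["cx"],c["cy"],c["dist"]);print(np.round(c["extrinsics"],3))
o=status.get_obs();print(o)
E
```

```text
scene 423.3712774889266 423.3712774889266 281.9242600535735 207.65742153317177 [-0.08017198  0.          0.          0.          0.        ]
[[-0.436  0.618 -0.654  1.148]
 [ 0.9    0.284 -0.332  0.314]
 [-0.02  -0.733 -0.68   0.709]
 [ 0.     0.     0.     1.   ]]
top 503.38782009467405 503.38782009467405 284.4050386720108 204.72954450065686 [0.01005311 0.         0.         0.         0.        ]
[[-0.018 -0.982  0.188  0.298]
 [-1.     0.02   0.007 -0.014]
 [-0.011 -0.188 -0.982  1.346]
 [ 0.     0.     0.     1.   ]]
{'time_s': 0.1, 'q': array([ 9.63697138e-01,  1.81470648e-01,  1.60790931e+00,  1.29152179e-05,
        1.35380888e+00, -2.06313082e-01]), 'dq': array([-0.0001572 , -0.00151399, -0.00281565, -0.00101233, -0.00036145,
        0.00092932]), 'joint_efforts': array([ 8.94434306e-04, -4.45880842e+01, -3.52239740e+01, -2.36973319e-04,
        4.12091904e-03, -2.33071052e-05]), 'eef_pos': array([0.22400818, 0.52899263, 0.20907146]), 'eef_rot': array([-3.21504325e-04,  1.99055838e-01,  9.79987825e-01, -7.30494878e-04]), 'wrist_force': array([-0.35666641,  0.00451953,  0.29405195]), 'torque': array([ 0.02930075, -0.01570751, -0.01686087]), 'grasp_force': 0.0, 'opening': 1.003205623209889}
```

View pics/scene0.png

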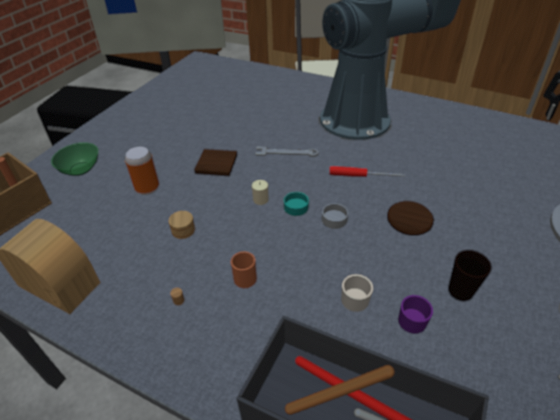

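View pics/top0.png

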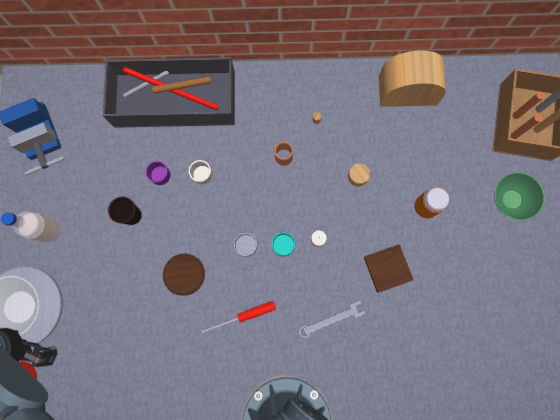

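Top view seeds (col,row): tube (284,153), dish (246,245), candle (319,238), drum (359,174), cup (200,172), round foot (184,274), square foot (388,268), can (436,200) and beaker (123,210). The purple cup (158,173) and the turquoise dish (283,244) stay where they are. The scene view shows all of them too.

```bash
cat > h.py <<'E'
import cv2,numpy as np
from bench import status,camera
def cloud(c):
    H,W=c["depth"].shape
    u,v=np.meshgrid(np.arange(W),np.arange(H))
    K=np.array([[c["fx"],0,c["cx"]],[0,c["fy"],c["cy"]],[0,0,1.]])
    n=cv2.undistortPoints(np.stack([u,v],-1).reshape(-1,1,2).astype(float),K,np.array(c["dist"])).reshape(H,W,2)
    d=c["depth"][...,None]; p=np.concatenate([n*d,d],-1); E=c["extrinsics"]
    p=p@E[:3,:3].T+E[:3,3]; p[c["depth"]<=0]=np.nan
    return p
def locate(p,xy,h,r,tol=.006):
    """points of the top face near xy, at height h: enclosing circle"""
    m=(np.abs(p[...,2]-h)<tol)&(np.hypot(p[...,0]-xy[0],p[...,1]-xy[1])<r)
    q=p[m].astype(np.float32)
    if len(q)<8: return None
    c,R=cv2.minEnclosingCircle(q[:,:2]); b=cv2.minAreaRect(q[:,:2])
    return np.round(c,4),round(R,4),round(float(np.median(q[:,2])),4),len(q),b
E
python3 - <<'E'
from h import *
T=cloud(np.load("top0.npz"));S=cloud(np.load("scene0.npz"))
seeds=dict(tube=(284,153,.06,.05),dish=(246,245,.026,.05),candle=(319,238,.05,.035),drum=(359,174,.04,.05),cup=(200,172,.046,.05),round=(184,274,.018,.08),square=(388,268,.018,.08),can=(436,200,.115,.06),beaker=(123,210,.09,.06),purple=(158,173,.046,.05),turq=(283,244,.026,.045))
for k,(u,v,h,r) in seeds.items():
    xy=T[v,u,:2]
    a=locate(T,xy,h,r);b=locate(S,a[0] if a else xy,h,r)
    for n,x in(("T",a),("S",b)):
        if x: print(k,n,x[:4],np.round(x[4][0],4),np.round(x[4][1],3),round(x[4][2],1))
        else: print(k,n,None,xy)
E
```

```text
Traceback (most recent call last):
  File "h.py", line 16, in locate
    c,R=cv2.minEnclosingCircle(q[:,:2]); b=cv2.minAreaRect(q[:,:2])
        ~~~~~~~~~~~~~~~~~~~~~~^^^^^^^^^
cv2.error: OpenCV(4.12.0) /io/opencv/modules/imgproc/src/shapedescr.cpp:201: error: (-215:Assertion failed) count >= 0 && (depth == CV_32F || depth == CV_32S) in function 'minEnclosingCircle'
```

```bash
sed -i 's/q=p\[m\].astype(np.float32)/q=p[m].astype(np.float32); Q=np.ascontiguousarray(q[:,:2])/; s/Circle(q\[:,:2\])/Circle(Q)/; s/Rect(q\[:,:2\])/Rect(Q)/' h.py
python3 - <<'E'
from h import *
T=cloud(np.load("top0.npz"));S=cloud(np.load("scene0.npz"))
seeds=dict(tube=(284,153,.06,.05),dish=(246,245,.026,.05),candle=(319,238,.05,.035),drum=(359,174,.04,.05),cup=(200,172,.046,.05),round=(184,274,.018,.08),square=(388,268,.018,.08),can=(436,200,.115,.06),beaker=(123,210,.09,.06),purple=(158,173,.046,.05),turq=(283,244,.026,.045))
for k,(u,v,h,r) in seeds.items():
    xy=T[v,u,:2]
    a=locate(T,xy,h,r);b=locate(S,a[0] if a else xy,h,r)
    for n,x in(("T",a),("S",b)):
        if x: print(k,n,x[:4],np.round(x[4][0],4),np.round(x[4][1],3),round(x[4][2],1))
        else: print(k,n,None,xy)
E
```

```text
tube T (array([ 0.6922, -0.0051]), 0.0259, 0.0598, 85) [ 0.6914 -0.0046] [0.045 0.05 ] 89.1
tube S (array([ 0.6949, -0.006 ]), 0.0256, 0.0587, 160) [ 0.6961 -0.007 ] [0.048 0.048] 85.5
dish T (array([0.4482, 0.102 ]), 0.0308, 0.0262, 82) [0.448  0.1016] [0.059 0.058] 88.3
dish S (array([0.4513, 0.0993]), 0.0329, 0.0245, 148) [0.4522 0.0984] [0.063 0.059] 21.2
candle T (array([ 0.4588, -0.0909]), 0.02, 0.0503, 174) [ 0.4584 -0.091 ] [0.037 0.038] 43.5
candle S (array([ 0.4634, -0.0946]), 0.0206, 0.0495, 155) [ 0.4624 -0.0942] [0.039 0.039] 66.0
drum T (array([ 0.6308, -0.2061]), 0.029, 0.04, 326) [ 0.63   -0.2055] [0.053 0.055] 21.3
drum S (array([ 0.6341, -0.208 ]), 0.0291, 0.0397, 351) [ 0.6351 -0.2087] [0.054 0.055] 30.1
cup T (array([0.6451, 0.2205]), 0.0302, 0.0448, 120) [0.6451 0.2204] [0.059 0.057] 3.6
cup S (array([0.6497, 0.2179]), 0.031, 0.0444, 225) [0.6494 0.2183] [0.059 0.059] 56.5
round T (array([0.3743, 0.2648]), 0.0551, 0.0184, 1302) [0.3739 0.2648] [0.108 0.107] 45.8
round S (array([0.379 , 0.2625]), 0.0555, 0.0174, 1157) [0.3791 0.2624] [0.107 0.106] 58.1
square T (a
[... 203 characters left out ...]
0.3841]), 0.0315, 0.1148, 403) [ 0.5417 -0.3841] [0.054 0.06 ] 42.8
can S (array([ 0.5472, -0.3891]), 0.0301, 0.1141, 270) [ 0.5459 -0.3883] [0.059 0.053] 39.6
beaker T (array([0.5354, 0.4099]), 0.0351, 0.0896, 165) [0.5349 0.4098] [0.068 0.067] 45.4
beaker S (array([0.5392, 0.4074]), 0.0356, 0.0887, 312) [0.5387 0.4073] [0.07  0.068] 6.6
purple T (array([0.6456, 0.3364]), 0.0306, 0.046, 119) [0.6465 0.3362] [0.058 0.058] 13.3
purple S (array([0.6497, 0.3328]), 0.0305, 0.0446, 260) [0.6502 0.3332] [0.059 0.059] 26.4
turq T (array([0.4475, 0.0014]), 0.0311, 0.0263, 84) [0.4476 0.0015] [0.058 0.062] 88.7
turq S (array([ 0.4524, -0.0024]), 0.0336, 0.0244, 148) [ 0.452 -0.003] [0.06  0.062] 11.2
```

Averaging the two views puts them, in m, at: tube (.6935,-.0055), dish (.450,.1005), candle (.461,-.093), drum (.6325,-.207), cup (.647,.219), round foot (.377,.264) and square foot (.381,-.274). First I turn the tool so that tool x,y,z become world +Y,+X,-Z. Closing along world X then keeps clear of the neighbours.

```bash
python3 -m handwheel '[[[1,0,0,0,0,0,10],[1,0,0,0,0,0,20],[1,0,0,0,0,0,30],[1,0,0,0,0,0,40],[1,0,0,0,0,0,50],[1,0,0,0,0,0,60],[1,0,0,0,0,0,67],[1,0,0,0,0,0,67]]]'
```

```text
time_s: 1.1
eef_pos: [0.2242, 0.5292, 0.2094]
eef_rot: [0.0, 0.706, 0.708, -0.0]
wrist_force: [0.3, -0.1, -0.2]
opening: 0.999
grasp_force: 0.0
```

```bash
python3 -m handwheel '[[[1,-6,5,0,0,0,0],[1,-12,10,0,0,0,0],[1,-18,15,0,0,0,0],[1,-23,20,0,0,0,0],[1,-28,24,0,0,0,0],[1,-33,29,0,0,0,0],[1,-38,33,0,0,0,0],[1,-43,38,0,0,0,0],[1,-48,42.3,0,0,0,0],[1,-52,45.7,0,0,0,0]]]'
python3 -m handwheel '[[[1,-1.5,1.2,2,0,0,0],[1,-1.5,1.2,6,0,0,0],[1,-1.5,1.2,8,0,0,0],[1,-1.5,1.2,8,0,0,0]]]'
```

```text
time_s: 2.35
eef_pos: [0.6382, 0.0587, 0.2097]
eef_rot: [-0.0, 0.706, 0.708, 0.0]
wrist_force: [1.1, 0.9, 0.0]
opening: 1.001
grasp_force: 0.0
time_s: 2.85
eef_pos: [0.6475, 0.0458, 0.1278]
eef_rot: [-0.002, 0.706, 0.708, -0.001]
wrist_force: [-0.8, -0.1, 0.8]
opening: 0.999
grasp_force: 0.0
```

```bash
python3 -m handwheel '[[[1,-2.5,2.3,0,0,0,0],[1,-5.1,4.6,0,0,0,0],[1,-5.1,4.6,0,0,0,0],[1,-5.1,4.6,0,0,0,0]]]'
python3 - <<'E'
from h import *
for n in("scene","top"):
    c=camera(n);f=c["frame"]; u,v=((245,240) if n=="scene" else (284,153))
    cr=cv2.resize(f[v-110:v+100,u-130:u+130],None,fx=1.5,fy=1.5); cv2.imwrite(f"pics/{n}1.png",cr)
a,b=cv2.imread("pics/scene1.png"),cv2.imread("pics/top1.png");cv2.imwrite("pics/both1.png",np.hstack([a,b]))
E
```

```text
time_s: 3.35
eef_pos: [0.6954, -0.0049, 0.1311]
eef_rot: [0.0, 0.707, 0.708, 0.0]
wrist_force: [0.1, 0.1, -0.2]
opening: 1.0
grasp_force: 0.0
```

View pics/both1.png

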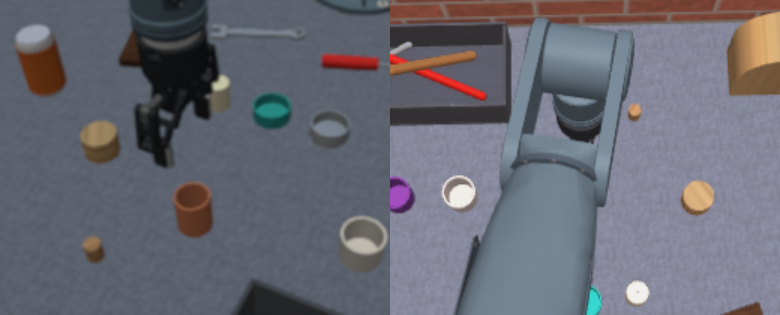

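The scene crop shows the gripper above and behind the tube (about 193,205), as expected at z=.13, and the top view is hidden by the arm. Descending to grasp.

```bash
python3 -m handwheel '[[[1,0,-0.1,3,0,0,0],[1,0,-0.1,6,0,0,0],[1,0,-0.1,9,0,0,0],[1,0,-0.1,11,0,0,0],[1,0,-0.1,11.9,0,0,0],[1,0,-0.1,11.9,0,0,0]]]'
python3 -m handwheel '[[[-1,0,0,0,0,0,0],[-1,0,0,0,0,0,0],[-1,0,0,0,0,0,0],[-1,0,0,0,0,0,0],[-1,0,0,0,0,0,0],[-1,0,0,0,0,0,0]]]'
```

```text
time_s: 4.2
eef_pos: [0.6941, -0.0054, 0.0109]
eef_rot: [-0.0, 0.707, 0.707, -0.0]
wrist_force: [0.5, 0.0, 0.1]
opening: 1.002
grasp_force: 0.0
time_s: 4.95
eef_pos: [0.6955, -0.0059, 0.0127]
eef_rot: [0.001, 0.707, 0.707, 0.001]
wrist_force: [0.1, -0.4, 6.2]
opening: 0.57
grasp_force: 62.5
```

```bash
python3 -m handwheel '[[[-1,0,0,-2,0,0,0],[-1,0,0,-5,0,0,0],[-1,0,0,-9,0,0,0],[-1,0,0,-10,0,0,0]]]'
python3 -m handwheel '[[[-1,1.5,-2,0,0,0,0],[-1,4,-5,0,0,0,0],[-1,7,-8.5,0,0,0,0],[-1,10,-12,0,0,0,0],[-1,13,-15.5,0,0,0,0],[-1,16,-19,0,0,0,0],[-1,19,-22.5,0,0,0,0],[-1,22,-26,0,0,0,0],[-1,25,-29.5,0,0,0,0],[-1,26.4,-31,0,0,0,0]]]'
python3 -m handwheel '[[[-1,0.5,-0.7,0,0,0,0],[-1,0.5,-0.7,0,0,0,0],[-1,0.5,-0.7,0,0,0,0]]]'
```

```text
time_s: 5.45
eef_pos: [0.6965, -0.0059, 0.1153]
eef_rot: [0.003, 0.707, 0.707, 0.002]
wrist_force: [-0.4, -0.3, -1.3]
opening: 0.57
grasp_force: 62.4
time_s: 6.7
eef_pos: [0.3811, 0.2591, 0.11]
eef_rot: [-0.001, 0.706, 0.708, -0.001]
wrist_force: [-0.1, 0.0, -1.1]
opening: 0.573
grasp_force: 62.5
time_s: 7.08
eef_pos: [0.3777, 0.2627, 0.1109]
eef_rot: [0.0, 0.707, 0.707, 0.0]
wrist_force: [0.0, -0.8, -2.3]
opening: 0.57
grasp_force: 62.5
```

```bash
python3 -m handwheel '[[[-1,0.1,-0.1,3,0,0,0],[-1,0.1,-0.1,6,0,0,0],[-1,0.1,-0.1,7.2,0,0,0],[-1,0.1,-0.1,7.6,0,0,0],[-1,0.1,-0.1,7.9,0,0,0],[-1,0.1,-0.1,7.9,0,0,0],[-1,0.1,-0.1,7.9,0,0,0]]]'
```

```text
time_s: 7.95
eef_pos: [0.3765, 0.2645, 0.0325]
eef_rot: [0.0, 0.707, 0.707, 0.001]
wrist_force: [-0.0, -0.8, -1.5]
opening: 0.572
grasp_force: 62.5
```

```bash
python3 -m handwheel '[[[-1,0,0,0.1,0,0,0],[-1,0,0,0.2,0,0,0],[-1,0,0,0.2,0,0,0]]]'
```

```text
time_s: 8.32
eef_pos: [0.3762, 0.2644, 0.0307]
eef_rot: [0.0, 0.707, 0.707, 0.0]
wrist_force: [-3.0, -1.2, 7.9]
opening: 0.57
grasp_force: 63.3
```

Contact (force has gone positive). Release, rise, and go to the dish.

```bash
python3 -m handwheel '[[[0.3,0,0,0,0,0,0],[0.6,0,0,0,0,0,0],[1,0,0,0,0,0,0],[1,0,0,0,0,0,0],[1,0,0,0,0,0,0],[1,0,0,-3,0,0,0],[1,0,0,-7,0,0,0],[1,0,0,-12,0,0,0],[1,0,0,-12,0,0,0]]]'
python3 -m handwheel '[[[1,-4,2,0,0,0,0],[1,-9,4,0,0,0,0],[1,-13,6,0,0,0,0],[1,-16.4,7.4,0,0,0,0],[1,-16.4,7.4,3,0,0,0],[1,-16.4,7.4,7,0,0,0],[1,-16.4,7.4,7,0,0,0]]]'
python3 - <<'E'
from h import *
T=cloud(camera("top"));S=cloud(camera("scene"))
for k,xy,h,r in(("tube",(.376,.264),.078,.05),("dish",(.45,.1005),.026,.045)):
    for p in(T,S): print(k,(locate(p,xy,h,r) or [0]*4)[:4])
E
```

```text
time_s: 9.45
eef_pos: [0.379, 0.2654, 0.1541]
eef_rot: [0.002, 0.707, 0.707, 0.004]
wrist_force: [1.2, 0.1, -0.7]
opening: 0.997
grasp_force: 0.0
time_s: 10.32
eef_pos: [0.4463, 0.1002, 0.0763]
eef_rot: [-0.003, 0.707, 0.707, -0.003]
wrist_force: [-0.1, -0.4, 0.2]
opening: 1.0
grasp_force: 0.0
tube (array([0.3743, 0.2674]), 0.0241, 0.078, 46)
tube (array([0.3786, 0.2631]), 0.0272, 0.0761, 136)
dish [0, 0, 0, 0]
dish (array([0.4513, 0.0975]), 0.0329, 0.0245, 150)
```

```bash
python3 -m handwheel '[[[1,0,0.2,2,0,0,0],[1,0,0.2,5,0,0,0],[1,0,0.2,6.5,0,0,0],[1,0,0.2,6.5,0,0,0],[1,0,0.2,6.5,0,0,0]]]'
```

```text
time_s: 11.05
eef_pos: [0.4532, 0.1003, 0.0161]
eef_rot: [0.001, 0.707, 0.707, 0.001]
wrist_force: [-0.4, 1.3, 0.3]
opening: 0.999
grasp_force: 0.0
```

```bash
python3 -m handwheel '[[[1,0,-0.3,0.6,0,0,0],[1,0,-0.3,1.3,0,0,0],[1,0,-0.3,1.3,0,0,0],[-1,0,-0.3,1.3,0,0,0],[-1,0,-0.3,1.3,0,0,0],[-1,0,-0.3,1.3,0,0,0],[-1,0,-0.3,1.3,0,0,0],[-1,0,-0.3,1.3,0,0,0],[-1,0,-0.3,1.3,0,0,0]]]'
```

```text
time_s: 12.18
eef_pos: [0.4489, 0.1003, 0.0018]
eef_rot: [-0.0, 0.707, 0.707, -0.0]
wrist_force: [-0.3, -0.2, -0.3]
opening: -0.003
grasp_force: 0.0
```

The fingers closed on nothing. I'll look.

Run:
```python
from h import *
c=camera("scene");f=c["frame"];cv2.imwrite("pics/s2.png",cv2.resize(f[120:300,210:470],None,fx=3,fy=3))
S=cloud(c);print(locate(S,(.45,.1005),.026,.08))
```

```text
(array([0.4492, 0.0746]), 0.0541, 0.025, 157, ((0.45845305919647217, 0.0760691836476326), (0.06088100001215935, 0.1065647304058075), 10.466206550598145))
```

View pics/s2.png

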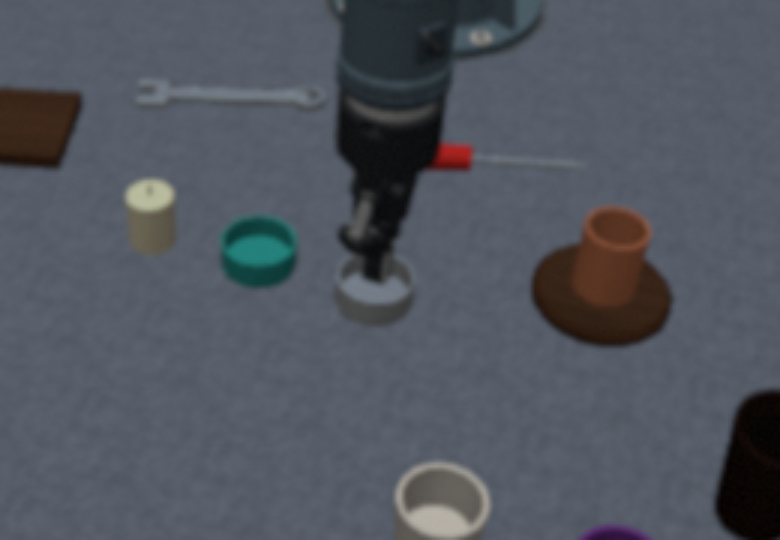

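The picture shows the shut fingers over the dish interior (crop 375,275), with the dish still standing. I need the real height of the finger tips.

Run:
```python
from h import *
c=camera("scene");S=cloud(c);g=c["frame"].max(-1)
r=slice(195,222);q=slice(322,350)
m=(np.hypot(S[...,0]-.449,S[...,1]-.1)<.03)&(g<60)&(S[...,2]<.06)
v,u=np.nonzero(m)
i=np.argsort(S[m][:,2])[:12]
for k in i: print(u[k],v[k],np.round(S[v[k],u[k]],4),c["frame"][v[k],u[k]])
print(status.get_obs()["eef_pos"],status.get_obs()["joint_efforts"])
for v in range(200,228,2): print(v,np.round(S[v,335],3),c["frame"][v,335])
```

```text
345 221 [0.4573 0.1275 0.0121] [58 59 58]
329 205 [0.4321 0.077  0.0224] [58 57 56]
336 213 [0.4591 0.1044 0.0302] [49 48 46]
340 209 [0.4431 0.1084 0.0309] [59 59 58]
337 212 [0.4561 0.1057 0.0314] [56 57 56]
335 213 [0.4614 0.1027 0.0316] [50 47 45]
332 212 [0.4636 0.096  0.034 ] [49 46 44]
339 210 [0.4506 0.1084 0.0341] [58 58 57]
336 212 [0.4603 0.1046 0.0345] [32 33 32]
333 211 [0.4604 0.0972 0.0348] [17 16 15]
337 211 [0.4566 0.1056 0.0349] [53 55 54]
333 212 [0.4642 0.0986 0.0356] [34 32 31]
[0.44899036 0.10025526 0.00180041] [ 9.34400487e-04 -3.71472251e+01 -2.46119356e+01 -1.64034882e-04
  1.81736359e-03  7.08483469e-06]
200 [0.492 0.11  0.1  ] [18 17 15]
202 [0.491 0.11  0.093] [13 13 10]
204 [0.489 0.109 0.085] [14 12 10]
206 [0.486 0.109 0.076] [16 15 14]
208 [0.466 0.103 0.051] [18 16 15]
210 [0.463 0.103 0.042] [17 15 15]
212 [0.463 0.103 0.037] [22 20 19]
214 [0.455 0.101 0.022] [93 87 81]
216 [0.443 0.098 0.003] [135 124 115]
218 [0.45  0.1   0.005] [135 124 116]
220 [0.477 0.109 0.025] [126 117 109]
222 [0.481 0.111 0.024] [73 71 70]
224 [0.479 0.111 0.015] [69 69 69]
226 [0.48  0.111 0.01 ] [67 67 66]
```

By depth the shut tips stand at z≈.032, though the reported TCP is .002. That's about 30 mm off, so I'll open, lower a little, and measure the tips again.

```bash
python3 -m handwheel '[[[1,0,0,0,0,0,0],[1,0,0,0,0,0,0],[1,0,0,0,0,0,0],[1,0,0,0,0,0,0],[1,0,0,0,0,0,0],[1,0,0,0.4,0,0,0],[1,0,0,0.8,0,0,0],[1,0,0,0.8,0,0,0]]]'
python3 - <<'E'
from h import *
c=camera("scene");f=c["frame"];cv2.imwrite("pics/s3.png",cv2.resize(f[150:250,270:400],None,fx=6,fy=6))
S=cloud(c);g=f.max(-1)
for x in(.40,.50):
    m=(np.abs(S[...,0]-x)<.03)&(abs(S[...,1]-.1)<.03)&(g<40)&(S[...,2]<.09)
    v,u=np.nonzero(m);i=np.argsort(S[m][:,2])[:10]
    for k in i: print(u[k],v[k],np.round(S[v[k],u[k]],4),f[v[k],u[k]])
E
```

```text
time_s: 13.28
eef_pos: [0.4497, 0.1003, -0.0002]
eef_rot: [-0.0, 0.707, 0.708, -0.001]
wrist_force: [-30.4, -1.8, 80.1]
opening: 0.536
grasp_force: 86.3
337 206 [0.4219 0.094  0.0172] [35 34 33]
338 206 [0.4268 0.098  0.0228] [39 39 38]
340 206 [0.4272 0.103  0.0251] [33 32 33]
339 206 [0.4283 0.1009 0.0252] [39 39 38]
338 205 [0.4276 0.0979 0.0267] [21 20 20]
339 205 [0.4272 0.1003 0.0273] [18 17 17]
341 206 [0.429  0.106  0.0278] [33 32 32]
341 205 [0.4265 0.105  0.0285] [16 15 15]
334 203 [0.4269 0.0874 0.0286] [17 15 14]
338 204 [0.4285 0.098  0.0306] [14 11 13]
330 219 [0.4868 0.1001 0.0336] [34 33 33]
332 219 [0.4855 0.1044 0.0342] [29 29 29]
331 219 [0.4868 0.1024 0.0345] [27 25 26]
330 218 [0.4858 0.0995 0.0357] [23 20 18]
329 218 [0.4868 0.0975 0.0357] [23 23 21]
328 218 [0.488  0.0955 0.036 ] [31 30 29]
330 217 [0.4845 0.0989 0.0374] [19 17 16]
331 218 [0.4867 0.1022 0.0376] [17 15 14]
329 217 [0.4858 0.097  0.0378] [20 18 17]
328 217 [0.4875 0.0951 0.0385] [27 26 24]
```

View pics/s3.png

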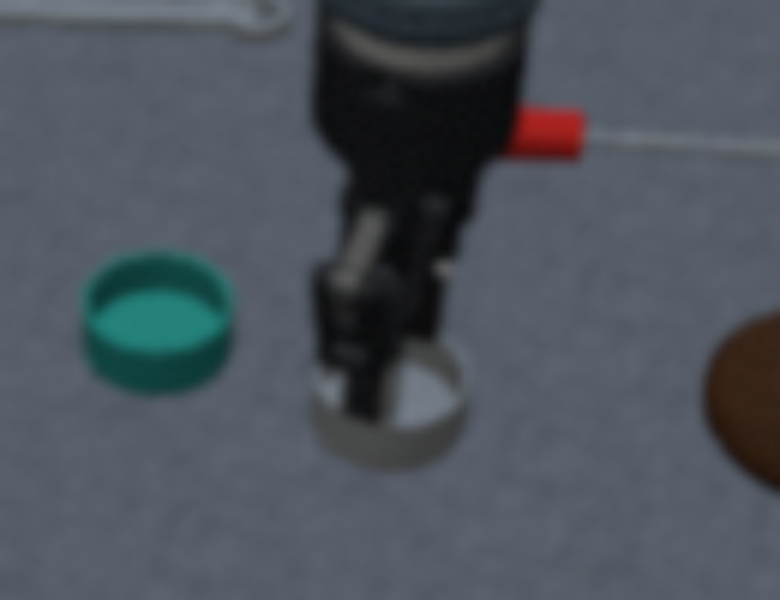

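This is important: wrist 80 N, opening stuck at .54. The fingers are standing on the dish rim, which confirms that the true tips sit about 26–30 mm above the reported TCP. I'll lift off with the opening held.

```bash
python3 -m handwheel '[[[0.0,0,0,-0.5,0,0,0],[0.0,0,0,-1.2,0,0,0],[0.0,0,0,-3,0,0,0],[-0.5,0,0,-5,0,0,0],[-1,0,0,-5,0,0,0],[-1,0,0,-5,0,0,0],[-1,0,0,-5,0,0,0],[-1,0,0,-5,0,0,0]]]'
python3 - <<'E'
from h import *
c=camera("scene");f=c["frame"];cv2.imwrite("pics/s4.png",cv2.resize(f[130:250,250:410],None,fx=5,fy=5))
S=cloud(c);g=f.max(-1);print(locate(S,(.45,.1),.026,.047)[:4])
m=(np.abs(S[...,0]-.45)<.04)&(abs(S[...,1]-.1)<.03)&(g<45)&(S[...,2]<.12)
v,u=np.nonzero(m);i=np.argsort(S[m][:,2])[:10]
for k in i: print(u[k],v[k],np.round(S[v[k],u[k]],4))
E
```

```text
time_s: 14.32
eef_pos: [0.4486, 0.1003, 0.0432]
eef_rot: [-0.0, 0.707, 0.707, -0.0]
wrist_force: [0.3, -0.7, -0.0]
opening: 0.002
grasp_force: 0.0
(array([0.4502, 0.0984]), 0.032, 0.0245, 144)
334 199 [0.4613 0.0974 0.0729]
335 199 [0.4626 0.1001 0.075 ]
336 199 [0.4629 0.1026 0.0761]
337 199 [0.4626 0.1048 0.0767]
334 198 [0.4624 0.0976 0.0769]
333 198 [0.4638 0.0957 0.0773]
333 197 [0.4615 0.0947 0.0781]
335 197 [0.4598 0.0989 0.0783]
334 197 [0.4612 0.097  0.0787]
335 198 [0.4636 0.1003 0.0789]
```

View pics/s4.png

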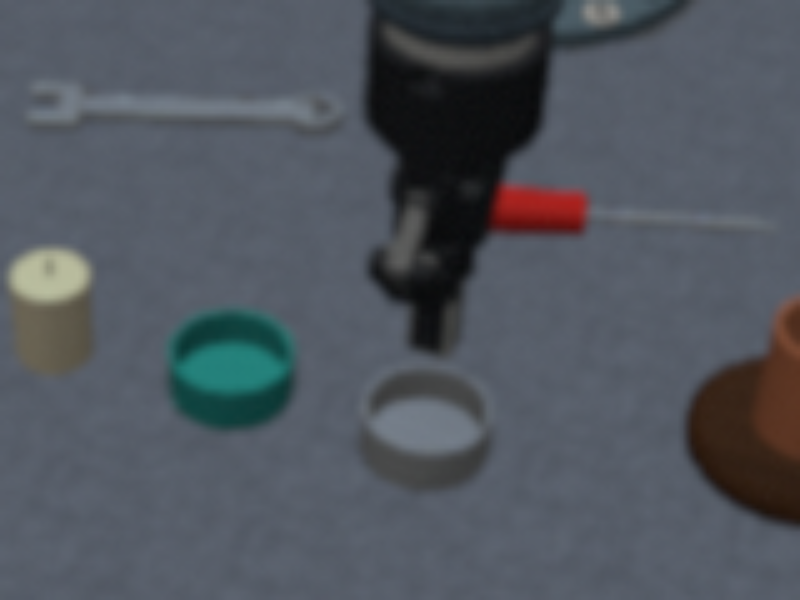

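The dish is upright at its old place. The shut tip is at z≈.072 with TCP .043, so tip ≈ TCP + 27 mm. I'll open up high and then descend by stages.

```bash
python3 -m handwheel '[[[1,0,0,0,0,0,0],[1,0,0,0,0,0,0],[1,0,0,0,0,0,0],[1,0,0,0,0,0,0],[1,0,0,2,0,0,0],[1,0,0,4,0,0,0],[1,0,0,4.8,0,0,0],[1,0,0,4.8,0,0,0]]]'
python3 -m handwheel '[[[1,0,0,0.4,0,0,0],[1,0,0,0.8,0,0,0],[1,0,0,0.8,0,0,0]]]'
```

```text
time_s: 15.38
eef_pos: [0.4487, 0.1003, -0.0044]
eef_rot: [-0.0, 0.707, 0.707, -0.0]
wrist_force: [-0.1, 0.2, 0.6]
opening: 0.993
grasp_force: 0.0
time_s: 15.75
eef_pos: [0.449, 0.1003, -0.0122]
eef_rot: [-0.0, 0.707, 0.707, -0.0]
wrist_force: [-0.3, -0.8, -0.1]
opening: 0.996
grasp_force: 0.0
```

```bash
python3 -m handwheel '[[[1,0,0,0.4,0,0,0],[1,0,0,0.8,0,0,0],[1,0,0,1.2,0,0,0],[1,0,0,1.2,0,0,0]]]'
python3 -m handwheel '[[[-1,0,0,0,0,0,0],[-1,0,0,0,0,0,0],[-1,0,0,0,0,0,0],[-1,0,0,0,0,0,0],[-1,0,0,0,0,0,0]]]'
```

```text
time_s: 16.25
eef_pos: [0.4487, 0.1003, -0.0245]
eef_rot: [-0.0, 0.707, 0.707, -0.0]
wrist_force: [0.2, 0.1, 0.6]
opening: 0.999
grasp_force: 0.0
time_s: 16.88
eef_pos: [0.4495, 0.1003, -0.0235]
eef_rot: [0.0, 0.707, 0.707, 0.0]
wrist_force: [-1.0, -0.1, 5.6]
opening: 0.699
grasp_force: 65.0
```

```bash
python3 -m handwheel '[[[-1,0,0,-2,0,0,0],[-1,0,0,-5,0,0,0],[-1,0,0,-9,0,0,0],[-1,0,0,-11,0,0,0],[-1,3,-1.3,-11,0,0,0],[-1,7,-3.1,-11,0,0,0],[-1,11,-4.9,-11,0,0,0],[-1,15,-6.7,-11,0,0,0],[-1,16.4,-7.3,-11,0,0,0],[-1,16.4,-7.3,-11,0,0,0]]]'
python3 -m handwheel '[[[-1,0,0,0,0,0,0],[-1,0,0,1,0,0,0],[-1,0,0,2,0,0,0],[-1,0,0,2,0,0,0],[-1,0,0,2,0,0,0]]]'
```

```text
time_s: 18.12
eef_pos: [0.3757, 0.2645, 0.0857]
eef_rot: [0.0, 0.706, 0.708, -0.0]
wrist_force: [0.4, -0.2, -1.0]
opening: 0.697
grasp_force: 65.4
time_s: 18.75
eef_pos: [0.376, 0.264, 0.0657]
eef_rot: [-0.0, 0.707, 0.707, -0.0]
wrist_force: [0.3, -0.7, -1.4]
opening: 0.701
grasp_force: 65.4
```

```bash
python3 -m handwheel '[[[-1,0,0,0.5,0,0,0],[-1,0,0,0.9,0,0,0],[-1,0,0,1.1,0,0,0],[-1,0,0,1.1,0,0,0],[-1,0,0,1.1,0,0,0]]]'
```

```text
time_s: 19.38
eef_pos: [0.376, 0.2642, 0.0549]
eef_rot: [0.0, 0.707, 0.707, 0.0]
wrist_force: [0.1, -0.3, -1.8]
opening: 0.7
grasp_force: 65.5
```

```bash
python3 -m handwheel '[[[-1,0,0,0.1,0,0,0],[-1,0,0,0.15,0,0,0],[-1,0,0,0.15,0,0,0]]]'
```

```text
time_s: 19.75
eef_pos: [0.3762, 0.2643, 0.0544]
eef_rot: [0.0, 0.707, 0.707, 0.0]
wrist_force: [-3.2, -0.7, 9.5]
opening: 0.697
grasp_force: 66.7
```

```bash
python3 -m handwheel '[[[0.5,0,0,0,0,0,0],[0.7,0,0,0,0,0,0],[1,0,0,0,0,0,0],[1,0,0,0,0,0,0],[1,0,0,0,0,0,0],[1,0,0,-3,0,0,0],[1,0,0,-6,0,0,0],[1,0,0,-6,0,0,0]]]'
python3 -m handwheel '[[[1,-4,1,0,0,0,0],[1,-9,2.2,0,0,0,0],[1,-14,3.3,0,0,0,0],[1,-19,4.5,0,0,0,0],[1,-24,5.7,0,0,0,0],[1,-29,6.9,0,0,0,0],[1,-34,8.1,0,0,0,0],[1,-35.7,8.5,0,0,0,0],[1,-35.7,8.5,0,0,0,0],[1,-35.7,8.5,0,0,0,0]]]'
python3 - <<'E'
from h import *
T=cloud(camera("top"));S=cloud(camera("scene"))
for k,xy,h,r in(("dish",(.376,.264),.104,.05),("tube/foot",(.376,.264),.018,.08),("candle",(.461,-.093),.05,.035)):
    for p in(T,S): print(k,(locate(p,xy,h,r) or [0]*4)[:4])
E
```

```text
time_s: 20.75
eef_pos: [0.3779, 0.265, 0.1156]
eef_rot: [0.001, 0.707, 0.707, 0.002]
wrist_force: [-0.5, 0.6, -0.5]
opening: 0.999
grasp_force: 0.0
time_s: 22.0
eef_pos: [0.4604, -0.0912, 0.1127]
eef_rot: [-0.001, 0.707, 0.708, -0.0]
wrist_force: [-0.0, -0.3, -0.6]
opening: 1.005
grasp_force: 0.0
dish (array([0.3749, 0.2656]), 0.0313, 0.1039, 116)
dish (array([0.3779, 0.2631]), 0.0324, 0.1022, 180)
tube/foot (array([0.3739, 0.2645]), 0.0552, 0.0182, 755)
tube/foot (array([0.3788, 0.2622]), 0.0551, 0.0173, 793)
candle (array([ 0.4546, -0.0805]), 0.0105, 0.0494, 16)
candle (array([ 0.4631, -0.0938]), 0.0208, 0.0498, 157)
```

```bash
python3 -m handwheel '[[[1,-0.1,0,3,0,0,0],[1,-0.1,0,7,0,0,0],[1,-0.1,0,10,0,0,0],[1,-0.1,0,11.4,0,0,0],[1,-0.1,0,11.4,0,0,0],[-1,-0.1,0,11.4,0,0,0],[-1,-0.1,0,11.4,0,0,0],[-1,-0.1,0,11.4,0,0,0],[-1,-0.1,0,11.4,0,0,0],[-1,-0.1,0,11.4,0,0,0]]]'
```

```text
time_s: 23.35
eef_pos: [0.4622, -0.0942, 0.0007]
eef_rot: [0.001, 0.707, 0.707, 0.0]
wrist_force: [-1.0, 0.9, 7.7]
opening: 0.447
grasp_force: 60.0
```

```bash
python3 -m handwheel '[[[-1,0,0,0,0,0,0],[-1,0,0,0,0,0,0]]]'
python3 - <<'E'
from h import *
c=camera("scene");f=c["frame"];cv2.imwrite("pics/s5.png",cv2.resize(f[130:230,200:330],None,fx=6,fy=6))
E
```

```text
time_s: 23.6
eef_pos: [0.4622, -0.0942, 0.0007]
eef_rot: [0.001, 0.707, 0.707, 0.0]
wrist_force: [-2.5, 0.9, 7.1]
opening: 0.446
grasp_force: 60.0
```

View pics/s5.png

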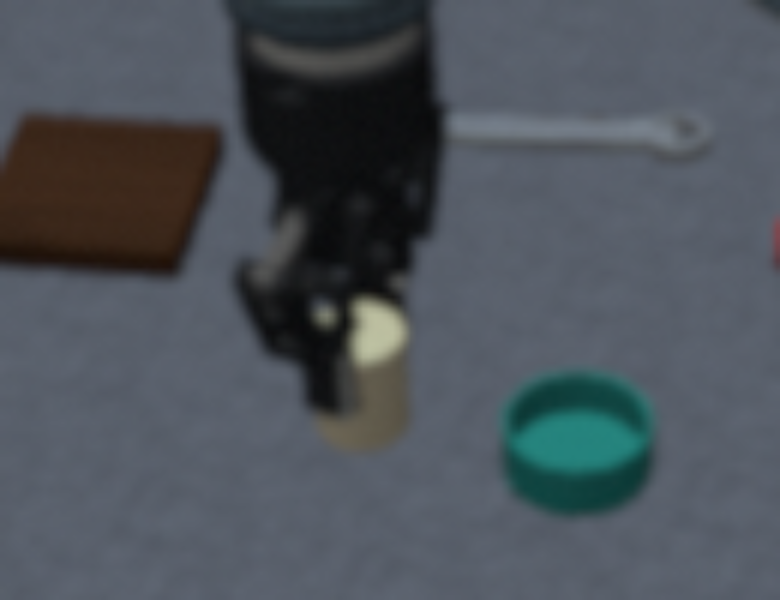

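The front finger's tip shows at crop (330,410). I'll project candidate tip heights to see how high it sits.

Run:
```python
from h import *
c=np.load("scene0.npz");E=np.linalg.inv(c["extrinsics"]);K=np.array([[c["fx"],0,c["cx"]],[0,c["fy"],c["cy"]],[0,0,1.]])
for x in(.484,.498):
  for y in(-.107,-.085):
    for z in(.015,.02,.025,.03):
      p,_=cv2.projectPoints(np.array([[x,y,z]]),cv2.Rodrigues(E[:3,:3])[0],E[:3,3],K,np.array(c["dist"]))
      print(x,y,z,np.round((p.ravel()-[200,130])*6+3))
```

```text
0.484 -0.107 0.015 [312. 418.]
0.484 -0.107 0.02 [311. 409.]
0.484 -0.107 0.025 [310. 400.]
0.484 -0.107 0.03 [309. 390.]
0.484 -0.085 0.015 [359. 433.]
0.484 -0.085 0.02 [358. 424.]
0.484 -0.085 0.025 [358. 414.]
0.484 -0.085 0.03 [357. 405.]
0.498 -0.107 0.015 [295. 439.]
0.498 -0.107 0.02 [294. 429.]
0.498 -0.107 0.025 [294. 420.]
0.498 -0.107 0.03 [293. 411.]
0.498 -0.085 0.015 [343. 454.]
0.498 -0.085 0.02 [342. 445.]
0.498 -0.085 0.025 [341. 435.]
0.498 -0.085 0.03 [340. 426.]
```

```bash
python3 -m handwheel '[[[-1,0,0,-2,0,0,0],[-1,0,0,-5,0,0,0],[-1,0,0,-9,0,0,0],[-1,0,0,-13,0,0,0],[-1,0,0,-14,0,0,0],[-1,0,0,-14,0,0,0]]]'
python3 -m handwheel '[[[-1,3,-0.7,0,0,0,0],[-1,7,-1.7,0,0,0,0],[-1,11,-2.6,0,0,0,0],[-1,15,-3.6,0,0,0,0],[-1,19,-4.6,0,0,0,0],[-1,23,-5.5,0,0,0,0],[-1,27,-6.5,0,0,0,0],[-1,31,-7.4,0,0,0,0],[-1,34.5,-8.3,0,0,0,0],[-1,35.7,-8.6,0,0,0,0]]]'
python3 -m handwheel '[[[-1,0,0,0,0,0,0],[-1,0,0,0,0,0,0],[-1,0,0,0,0,0,0]]]'
```

```text
time_s: 24.4
eef_pos: [0.4614, -0.0939, 0.1397]
eef_rot: [0.001, 0.707, 0.707, 0.0]
wrist_force: [0.2, -1.1, -1.8]
opening: 0.447
grasp_force: 60.4
time_s: 25.65
eef_pos: [0.3731, 0.2641, 0.1375]
eef_rot: [-0.001, 0.706, 0.708, -0.002]
wrist_force: [0.0, 0.4, 0.1]
opening: 0.45
grasp_force: 60.4
time_s: 26.02
eef_pos: [0.3754, 0.2623, 0.1393]
eef_rot: [0.0, 0.707, 0.707, -0.0]
wrist_force: [0.8, -0.2, -1.4]
opening: 0.45
grasp_force: 60.4
```

```bash
python3 -m handwheel '[[[-1,0.1,0.1,1.5,0,0,0],[-1,0.1,0.1,3,0,0,0],[-1,0.1,0.1,4.5,0,0,0],[-1,0.1,0.1,5,0,0,0],[-1,0.1,0.1,5.3,0,0,0],[-1,0.1,0.1,5.3,0,0,0],[-1,0.1,0.1,5.3,0,0,0]]]'
python3 -m handwheel '[[[-1,0,0,0.1,0,0,0],[-1,0,0,0.1,0,0,0],[-1,0,0,0.1,0,0,0]]]'
```

```text
time_s: 26.9
eef_pos: [0.3764, 0.2644, 0.0869]
eef_rot: [0.0, 0.707, 0.707, 0.0]
wrist_force: [-0.1, 0.3, -0.7]
opening: 0.446
grasp_force: 60.4
time_s: 27.28
eef_pos: [0.376, 0.2642, 0.0855]
eef_rot: [0.0, 0.707, 0.707, 0.0]
wrist_force: [-0.3, -0.1, -0.9]
opening: 0.45
grasp_force: 60.4
```

```bash
python3 -m handwheel '[[[-1,0,0,0.1,0,0,0],[-1,0,0,0.2,0,0,0],[-1,0,0,0.2,0,0,0]]]'
```

```text
time_s: 27.65
eef_pos: [0.3761, 0.2643, 0.0837]
eef_rot: [0.0, 0.707, 0.707, 0.0]
wrist_force: [-1.0, -0.1, 4.0]
opening: 0.449
grasp_force: 60.9
```

```bash
python3 -m handwheel '[[[0.1,0,0,0,0,0,0],[0.3,0,0,0,0,0,0],[1,0,0,0,0,0,0],[1,0,0,0,0,0,0],[1,0,0,0,0,0,0],[1,0,0,-2,0,0,0],[1,0,0,-5,0,0,0],[1,0,0,-8,0,0,0],[1,0,0,-8,0,0,0]]]'
python3 -m handwheel '[[[1,-4,2.2,0,0,0,0],[1,-9,4.9,0,0,0,0],[1,-14,7.6,0,0,0,0],[1,-19,10.3,0,0,0,0],[1,-24,13.1,0,0,0,0],[1,-29,15.8,0,0,0,0],[1,-34,18.5,0,0,0,0],[1,-39,21.2,0,0,0,0],[1,-44,24,0,0,0,0],[1,-47,25.6,0,0,0,0]]]'
python3 -m handwheel '[[[1,0,0,0,0,0,0],[1,0,0,4,0,0,0],[1,0,0,8,0,0,0],[1,0,0,8,0,0,0],[1,0,0,8,0,0,0]]]'
python3 - <<'E'
from h import *
ct=camera("top");cs=camera("scene");T=cloud(ct);S=cloud(cs)
for k,xy,h,r in(("dish",(.376,.264),.104,.05),("candle",(.376,.264),.133,.035),("drum",(.6325,-.207),.04,.045)):
    for p in(T,S): print(k,(locate(p,xy,h,r) or [0]*4)[:4])
cv2.imwrite("pics/s6.png",cs["frame"])
E
```

```text
time_s: 28.78
eef_pos: [0.3778, 0.2649, 0.1658]
eef_rot: [0.001, 0.707, 0.707, 0.002]
wrist_force: [0.1, -0.7, -0.1]
opening: 1.001
grasp_force: 0.0
time_s: 30.02
eef_pos: [0.6324, -0.2081, 0.1614]
eef_rot: [-0.001, 0.708, 0.707, -0.0]
wrist_force: [-0.5, 0.3, 0.1]
opening: 0.998
grasp_force: 0.0
time_s: 30.65
eef_pos: [0.6327, -0.2052, 0.0844]
eef_rot: [0.0, 0.707, 0.708, 0.0]
wrist_force: [-0.3, 1.3, 1.1]
opening: 0.998
grasp_force: 0.0
dish [0, 0, 0, 0]
dish (array([0.3792, 0.2629]), 0.0322, 0.1029, 205)
candle [0, 0, 0, 0]
candle (array([0.3786, 0.2637]), 0.0208, 0.1327, 194)
drum [0, 0, 0, 0]
drum (array([ 0.6326, -0.2076]), 0.0303, 0.0396, 355)
```

View pics/s6.png

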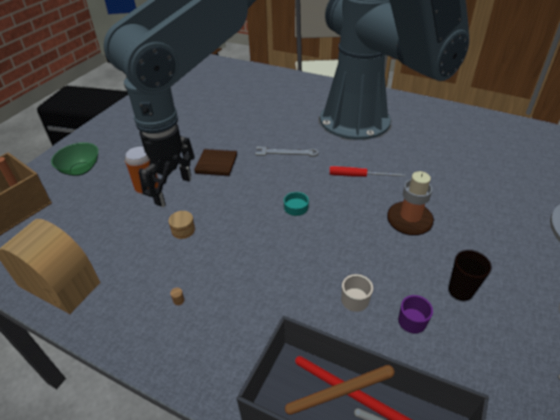

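The tall stand is up: candle in dish on tube at (415,200). The gripper is over the drum (181,225) and clear of the can. Descending to grasp the drum.

```bash
python3 -m handwheel '[[[1,-0.15,0,3,0,0,0],[1,-0.15,0,6,0,0,0],[1,-0.15,0,9,0,0,0],[1,-0.15,0,10,0,0,0],[1,-0.15,0,10,0,0,0]]]'
python3 -m handwheel '[[[-1,0,0,0,0,0,0],[-1,0,0,0,0,0,0],[-1,0,0,0,0,0,0],[-1,0,0,0,0,0,0],[-1,0,0,0,0,0,0]]]'
python3 -m handwheel '[[[-1,0,0,-1,0,0,0],[-1,0,0,-4,0,0,0],[-1,0,0,-7,0,0,0],[-1,0,0,-9,0,0,0],[-1,0,0,-9,0,0,0]]]'
```

```text
time_s: 31.38
eef_pos: [0.6327, -0.2073, -0.0159]
eef_rot: [0.0, 0.707, 0.707, 0.0]
wrist_force: [0.5, -0.2, 0.4]
opening: 1.002
grasp_force: 0.0
time_s: 32.0
eef_pos: [0.6338, -0.2079, -0.0146]
eef_rot: [0.002, 0.707, 0.707, 0.0]
wrist_force: [-0.1, 1.2, 5.6]
opening: 0.638
grasp_force: 64.2
time_s: 32.62
eef_pos: [0.6335, -0.2077, 0.0755]
eef_rot: [0.002, 0.707, 0.707, 0.001]
wrist_force: [0.4, 0.0, -1.8]
opening: 0.637
grasp_force: 63.5
```

```bash
python3 -m handwheel '[[[-1,-0.7,-2.5,0,0,0,0],[-1,-1.7,-6.5,0,0,0,0],[-1,-2.8,-10.5,0,0,0,0],[-1,-3.8,-14.5,0,0,0,0],[-1,-4.9,-18.5,0,0,0,0],[-1,-5.9,-22.5,0,0,0,0],[-1,-6.6,-25.2,0,0,0,0],[-1,-6.6,-25.2,0,0,0,0],[-1,-6.6,-25.2,0,0,0,0],[-1,-6.6,-25.2,0,0,0,0]]]'
python3 -m handwheel '[[[-1,0,0,2,0,0,0],[-1,0,0,5,0,0,0],[-1,0,0,6.5,0,0,0],[-1,0,0,6.9,0,0,0],[-1,0,0,6.9,0,0,0],[-1,0,0,6.9,0,0,0]]]'
```

```text
time_s: 33.88
eef_pos: [0.3809, -0.273, 0.0731]
eef_rot: [-0.0, 0.707, 0.708, 0.0]
wrist_force: [0.4, -0.6, -0.2]
opening: 0.638
grasp_force: 63.7
time_s: 34.62
eef_pos: [0.381, -0.274, 0.0052]
eef_rot: [0.001, 0.707, 0.707, -0.0]
wrist_force: [0.4, -0.4, -1.5]
opening: 0.639
grasp_force: 63.6
```

```bash
python3 -m handwheel '[[[-1,0,0,0.1,0,0,0],[-1,0,0,0.2,0,0,0],[-1,0,0,0.2,0,0,0]]]'
```

```text
time_s: 35.0
eef_pos: [0.3806, -0.2737, 0.0034]
eef_rot: [0.0, 0.707, 0.707, -0.0]
wrist_force: [-2.8, 2.1, 8.4]
opening: 0.636
grasp_force: 64.7
```

```bash
python3 -m handwheel '[[[0.4,0,0,0,0,0,0],[0.6,0,0,0,0,0,0],[1,0,0,0,0,0,0],[1,0,0,0,0,0,0],[1,0,0,-2,0,0,0],[1,0,0,-5,0,0,0],[1,0,0,-9,0,0,0],[1,0,0,-12,0,0,0],[1,0,0,-12,0,0,0]]]'
python3 -m handwheel '[[[1,4,2.2,0,0,0,0],[1,9,4.9,0,0,0,0],[1,14,7.6,0,0,0,0],[1,19,10.3,0,0,0,0],[1,24,13,0,0,0,0],[1,29,15.7,0,0,0,0],[1,34,18.4,0,0,0,0],[1,39,21.1,0,0,0,0],[1,44,23.8,0,0,0,0],[1,49.2,26.7,0,0,0,0]]]'
python3 -m handwheel '[[[1,0,0,0,0,0,0],[1,0,0,3,0,0,0],[1,0,0,5,0,0,0],[1,0,0,5,0,0,0],[1,0,0,5,0,0,0]]]'
python3 - <<'E'
from h import *
ct=camera("top");cs=camera("scene");T=cloud(ct);S=cloud(cs)
for k,xy,h,r in(("sq",(.381,-.274),.018,.08),("drum",(.381,-.274),.058,.045),("cup",(.647,.219),.046,.045)):
    for p in(T,S): print(k,(locate(p,xy,h,r) or [0]*4)[:4])
E
```

```text
time_s: 36.12
eef_pos: [0.3817, -0.2749, 0.1249]
eef_rot: [0.003, 0.707, 0.707, -0.0]
wrist_force: [0.6, -0.2, -0.8]
opening: 0.997
grasp_force: 0.0
time_s: 37.38
eef_pos: [0.6468, 0.2204, 0.1203]
eef_rot: [-0.001, 0.707, 0.707, -0.001]
wrist_force: [1.0, -1.0, 0.0]
opening: 1.0
grasp_force: 0.0
time_s: 38.0
eef_pos: [0.6474, 0.2184, 0.073]
eef_rot: [0.0, 0.707, 0.707, 0.0]
wrist_force: [-0.1, -0.8, 0.4]
opening: 1.002
grasp_force: 0.0
sq (array([ 0.3803, -0.2725]), 0.0686, 0.0185, 1013)
sq (array([ 0.3837, -0.2757]), 0.0688, 0.0181, 560)
drum (array([ 0.3788, -0.2718]), 0.0283, 0.0584, 376)
drum (array([ 0.3842, -0.2735]), 0.0308, 0.0581, 223)
cup (array([0.6476, 0.2048]), 0.0238, 0.045, 35)
cup (array([0.6502, 0.218 ]), 0.0305, 0.0444, 188)
```

```bash
python3 -m handwheel '[[[1,0.05,0,3,0,0,0],[1,0.05,0,6,0,0,0],[1,0.05,0,8,0,0,0],[1,0.05,0,9,0,0,0],[1,0.05,0,9,0,0,0]]]'
python3 -m handwheel '[[[-1,0,0,0,0,0,0],[-1,0,0,0,0,0,0],[-1,0,0,0,0,0,0],[-1,0,0,0,0,0,0],[-1,0,0,0,0,0,0]]]'
python3 -m handwheel '[[[-1,0,0,-1,0,0,0],[-1,0,0,-4,0,0,0],[-1,0,0,-8,0,0,0],[-1,0,0,-12,0,0,0],[-1,0,0,-12,0,0,0]]]'
```

```text
time_s: 38.72
eef_pos: [0.647, 0.2193, -0.0178]
eef_rot: [-0.0, 0.707, 0.707, -0.0]
wrist_force: [-0.6, -0.5, 0.2]
opening: 0.996
grasp_force: 0.0
time_s: 39.35
eef_pos: [0.6483, 0.2196, -0.0159]
eef_rot: [0.001, 0.707, 0.707, 0.001]
wrist_force: [-1.7, -0.9, 5.6]
opening: 0.672
grasp_force: 64.3
time_s: 39.98
eef_pos: [0.6499, 0.2199, 0.1073]
eef_rot: [0.002, 0.707, 0.707, 0.003]
wrist_force: [0.2, -0.4, -1.2]
opening: 0.67
grasp_force: 64.3
```

```bash
python3 -m handwheel '[[[-1,-2.5,-1.4,0,0,0,0],[-1,-7,-3.8,0,0,0,0],[-1,-12,-6.5,0,0,0,0],[-1,-17,-9.2,0,0,0,0],[-1,-22,-11.9,0,0,0,0],[-1,-27,-14.6,0,0,0,0],[-1,-32,-17.3,0,0,0,0],[-1,-37,-20,0,0,0,0],[-1,-42,-22.7,0,0,0,0],[-1,-46,-24.9,0,0,0,0]]]'
python3 -m handwheel '[[[-1,-2,-1,0,0,0,0],[-1,-3.2,-1.7,0,0,0,0],[-1,-3.2,-1.7,0,0,0,0],[-1,-3.2,-1.7,0,0,0,0]]]'
python3 - <<'E'
from h import *
c=camera("scene");cv2.imwrite("pics/s7.png",cv2.resize(c["frame"][60:220,130:330],None,fx=4,fy=3.75))
E
```

```text
time_s: 41.22
eef_pos: [0.3964, -0.2418, 0.1014]
eef_rot: [-0.001, 0.707, 0.707, -0.0]
wrist_force: [0.9, 0.0, -1.1]
opening: 0.669
grasp_force: 64.4
time_s: 41.72
eef_pos: [0.3815, -0.2717, 0.102]
eef_rot: [-0.0, 0.707, 0.708, 0.0]
wrist_force: [0.5, -0.8, -1.0]
opening: 0.668
grasp_force: 64.4
```

View pics/s7.png

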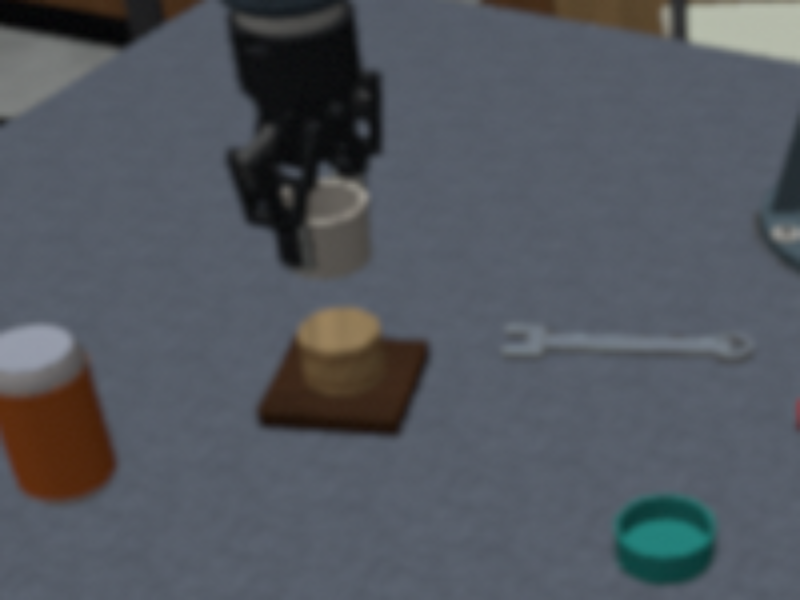

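The cup hangs upright at (325,230), above the drum (340,350). Lowering it.

```bash
python3 -m handwheel '[[[-1,-0.1,0,2,0,0,0],[-1,-0.1,0,4,0,0,0],[-1,-0.1,0,5.2,0,0,0],[-1,-0.1,0,5.7,0,0,0],[-1,-0.1,0,5.7,0,0,0],[-1,-0.1,0,5.7,0,0,0]]]'
python3 -m handwheel '[[[-1,0,0,0.1,0,0,0],[-1,0,0,0.1,0,0,0],[-1,0,0,0.1,0,0,0]]]'
```

```text
time_s: 42.52
eef_pos: [0.3818, -0.2742, 0.046]
eef_rot: [0.001, 0.707, 0.707, -0.0]
wrist_force: [0.3, 0.1, -0.1]
opening: 0.667
grasp_force: 64.5
time_s: 42.9
eef_pos: [0.3814, -0.2739, 0.0445]
eef_rot: [0.0, 0.707, 0.707, 0.0]
wrist_force: [0.7, 0.1, -1.0]
opening: 0.676
grasp_force: 64.5
```

```bash
python3 -m handwheel '[[[-1,0,0,0.1,0,0,0],[-1,0,0,0.2,0,0,0],[-1,0,0,0.2,0,0,0]]]'
```

```text
time_s: 43.28
eef_pos: [0.3813, -0.2737, 0.0423]
eef_rot: [-0.0, 0.707, 0.707, 0.0]
wrist_force: [-0.0, 0.3, -1.1]
opening: 0.672
grasp_force: 64.5
```

```bash
python3 -m handwheel '[[[-1,0,0,0.1,0,0,0],[-1,0,0,0.15,0,0,0],[-1,0,0,0.15,0,0,0]]]'
```

```text
time_s: 43.65
eef_pos: [0.3815, -0.2741, 0.042]
eef_rot: [0.0, 0.707, 0.707, -0.0]
wrist_force: [-3.8, 3.5, 11.1]
opening: 0.669
grasp_force: 65.3
```

Contact. Release and rise clear, then check both stands.

```bash
python3 -m handwheel '[[[0.45,0,0,0,0,0,0],[0.65,0,0,0,0,0,0],[1,0,0,0,0,0,0],[1,0,0,0,0,0,0],[1,0,0,-2,0,0,0],[1,0,0,-5,0,0,0],[1,0,0,-9,0,0,0],[1,0,0,-13,0,0,0],[1,0,0,-13,0,0,0]]]'
python3 -m handwheel '[[[1,4,2,0,0,0,0],[1,9,5,0,0,0,0],[1,14,8,0,0,0,0],[1,19,11,0,0,0,0],[1,23,13,0,0,0,0],[1,23,13,0,0,0,0],[1,23,13,0,0,0,0]]]'
python3 - <<'E'
from h import *
ct=camera("top");cs=camera("scene");T=cloud(ct);S=cloud(cs)
for k,xy,h,r in(("sq",(.381,-.274),.018,.08),("cup",(.381,-.274),.104,.045),("round",(.376,.264),.018,.08),("dish",(.376,.264),.104,.05),("candle",(.376,.264),.133,.035)):
    for p in(T,S): print(k,(locate(p,xy,h,r) or [0]*4)[:4])
cv2.imwrite("pics/s8.png",cs["frame"])
E
```

```text
time_s: 44.78
eef_pos: [0.383, -0.2757, 0.1743]
eef_rot: [0.004, 0.707, 0.707, -0.0]
wrist_force: [1.0, 0.8, 0.2]
opening: 1.002
grasp_force: 0.0
time_s: 45.65
eef_pos: [0.5104, -0.0436, 0.1697]
eef_rot: [-0.001, 0.707, 0.708, -0.001]
wrist_force: [0.1, -0.2, 1.1]
opening: 1.0
grasp_force: 0.0
sq (array([ 0.381 , -0.2728]), 0.0685, 0.0183, 874)
sq (array([ 0.3834, -0.2743]), 0.0681, 0.018, 554)
cup (array([ 0.3801, -0.2721]), 0.03, 0.1037, 139)
cup (array([ 0.383 , -0.2759]), 0.0308, 0.1023, 123)
round (array([0.3741, 0.2651]), 0.055, 0.0183, 751)
round (array([0.3782, 0.2623]), 0.0551, 0.0173, 787)
dish (array([0.3741, 0.2658]), 0.0317, 0.1038, 127)
dish (array([0.3785, 0.2614]), 0.0329, 0.1029, 197)
candle (array([0.3743, 0.266 ]), 0.0198, 0.1332, 217)
candle (array([0.3782, 0.2627]), 0.021, 0.1327, 193)
```

View pics/s8.png

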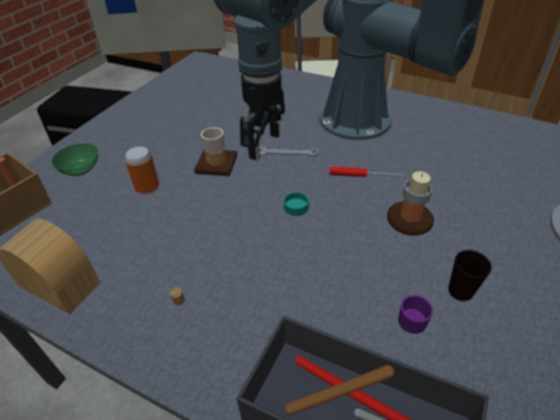

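Both stands are up: cup on drum at (213,148) and candle, dish and tube at (415,200). They're centred within about 2 mm, the can and beaker are standing, and the arm is clear.

```bash
python3 -c "
from bench import ctrl
print(ctrl.hand_in())"
```

```text
the job is handed in; nothing more can be done
None
```

Both candle stands are built and handed in; the last camera check had every part upright and centred within about 2 mm, with the can and beaker still standing, but the hand-in returned no verdict, and on the first try at the dish the fingers pressed on its rim with about 80 N at the wrist (limit 120 N).

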